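# Make up two ring-finishing kits

### The job

Make up the two finishing kits on the goldsmith's bench, standing each thing upright and flat inside its own pocket. Dark wooden tray: the gold ring on its white block goes in the pocket with the dark red lining, and the red-brown sanding drum in the other pocket. Blue tray: the silver ring on its black block goes in the lined pocket, the cream felt wheel in the middle pocket and the green polishing bar in the long pocket; leave the spare red bar where it is.

Things in the scene. Friction and masses are not known exactly. Their poses are not given: they have to be found in the camera images.
- walnut_tray: Dark wooden tray, fixed, 120 mm long (x), 80 mm wide (y). Floor 4 mm thick; lips and divider 4 mm thick, tops 10 mm above the bench. Two pockets along x, each 54 x 72 mm inside: the dark red lined one centred at x = -29 mm, the bare one at x = +29 mm (y = 0). Origin: centre of the underside, at bench height; z up; +x points away from the robot within 0.3 rad.
- blue_tray: Blue plastic tray with paler lips, fixed, 206 mm long (x), 80 mm wide (y). Floor, lips and dividers 4 mm thick, lip tops 10 mm above the bench. Three pockets along x, 72 mm wide inside, y = 0: dark red lined, 54 mm long, centred at x = -72 mm; middle, 54 mm, x = -14 mm; long, 82 mm, x = +58 mm. Origin: centre of the underside, at bench height; z up; +x points away from the robot within 0.3 rad.
- gold_ring: White block 32 x 32 mm, 34 mm high, with the upper half of a gold ring (24 mm wide, 4 mm thick, in the block's x-z plane) standing 13 mm out of its top; 47 mm high in all, about 60 g. Loose, upright. Origin: centre of the underside; z up, x and y along the block's sides.
- silver_ring: Black block 32 x 32 mm, 34 mm high, with the upper half of a silver ring (24 mm wide, 4 mm thick, in the block's x-z plane) standing 13 mm out of its top; 47 mm high in all, about 60 g. Loose, upright. Origin: centre of the underside; z up, x and y along the block's sides.
- sanding_drum: Red-brown sanding drum, an upright cylinder 32 mm in diameter and 34 mm high with a black hub on top, from which a thin steel shank (6 mm in diameter) stands up 18 mm; 52 mm high in all, about 50 g. Loose, standing on its flat face. Origin: centre of the underside; z up along the shank; turned any way.
- felt_wheel: Cream-white felt polishing wheel, firm, an upright cylinder 32 mm in diameter and 34 mm high with a thin steel shank (6 mm in diameter) standing up 18 mm from its top; 52 mm high in all, about 50 g. Loose, standing on its flat face. Origin: centre of the underside; z up along the shank; turned any way.
- green_bar: Green bar of hard polishing compound, 56 mm long (its x), 24 mm wide (its y), 34 mm high, about 70 g. Loose. Origin: centre of the underside; z up.
- red_bar: Bright red bar of hard polishing compound, the same size and shape as the green one (56 x 24 x 34 mm, origin at the centre of the underside). Loose; a spare that stays where it is.
Not all that is in view belongs to the job. Several things have the shape of the walnut_tray; the one meant has the colours described above.

How it is judged:
At the end, for the whole second after the job is handed in: All five stand released, at rest, upright (0.1 rad), on their own pocket's floor (3 mm): origin within 12.5 mm along the tray and 22 mm across of the 54 mm pocket's centre, 31 and 26 mm in the long pocket (bar either way round). Spare red bar within 20 mm of its start (x of gold_ring in the frame of walnut_tray between -0.0415 and -0.0165 m and y of gold_ring in the frame of walnut_tray between -0.022 and 0.022 m and z of gold_ring in the frame of walnut_tray between 0.001 and 0.007 m and angle between each of gold_ring, sanding_drum, silver_ring, felt_wheel, green_bar's own z axis and vertical below 0.1 rad and linear speed of each of gold_ring, sanding_drum, silver_ring, felt_wheel, green_bar below 0.02 m/s and x of sanding_drum in the frame of walnut_tray between 0.0165 and 0.0415 m and y of sanding_drum in the frame of walnut_tray between -0.022 and 0.022 m and z of sanding_drum in the frame of walnut_tray between 0.001 and 0.007 m and x of silver_ring in the frame of blue_tray between -0.0845 and -0.0595 m and y of silver_ring in the frame of blue_tray between -0.022 and 0.022 m and z of silver_ring in the frame of blue_tray between 0.001 and 0.007 m and x of felt_wheel in the frame of blue_tray between -0.0265 and -0.0015 m and y of felt_wheel in the frame of blue_tray between -0.022 and 0.022 m and z of felt_wheel in the frame of blue_tray between 0.001 and 0.007 m and x of green_bar in the frame of blue_tray between 0.027 and 0.089 m and y of green_bar in the frame of blue_tray between -0.026 and 0.026 m and z of green_bar in the frame of blue_tray between 0.001 and 0.007 m and distance of red_bar from where it was at the start of the episode below 0.02 m); the robot touches nothing.
It fails at once if the spare red bar is shifted by more than 20 mm (distance of red_bar from where it was at the start of the episode above 0.02 m).
It also fails if it takes over 106 s, if anything falls off the work surface, if the arm or the gripper's body presses on something with over 40 N, if the wrist force passes 120 N, or if a joint passes its speed limit or range.

### The arm

A 6-joint arm with a two-finger parallel gripper is mounted at the origin on the work surface. World frame = base frame: x ahead of the robot, y to its left, z up, the work surface at z = 0. Lengths are in m, angles in rad, forces in N, time in s.
With the tool pointing down it reaches from about 0.325 to 0.85 m from the base axis. Payload 15.5 kg.
Tool frame: the origin (TCP) lies on the centre line of the jaws, within the pads' length; the fingertips stand 17 mm ahead of it and the grasp point (between the pads) lies 2 mm behind it; z points along the fingers, x is the direction in which the jaws open and shut, and the axes are right-handed (so a half turn about z gives the same grasp; the last joint's range is limited). The gripper opens to 91 mm and grips with 3 to 60 N. Pads are 32 mm wide; open, the fingers measure 118 mm over their backs; the gripper's body (76 mm by 178 mm) begins 60 mm behind the grasp point.
Start: joints at [-1.212, 0.494, 1.345, -0, 1.302, -0.096], TCP at [0.275, -0.561, 0.231] pointing down, gripper open.
Joint ranges: [-2.91, 2.91], [-0.82, 2.16], [0.22, 2.67], [-1.22, 4.37], [0.12, 2.79], [-3.08, 3.08]. Speed limits (rad/s): [1.89, 1.89, 2.57, 3.01, 3.01, 3.01].

### API

Orientations are given as [roll, pitch, yaw] about the fixed x, y, z axes, in that order (R = Rz(yaw) Ry(pitch) Rx(roll)).
In Python, from station import read_state, grab_frame, env gives the robot as it stands.
- The arm moves only by the shell command python3 -m inch 'ROWS' [OPENING]. ROWS is a JSON object of lists of equal length, an entry for each row: "dp": the shift along the tool's x, y, z in m, a list of three; "roll": the turn about the tool's z in rad. In form: {"dp": [[x, y, z], ...], "roll": [roll, ...]}. A call has 1 to 20 rows; each row is the pose to reach, as a shift and turn from the pose commanded when the call began, along the tool's axes at that moment; what a row does not reach only later rows make up. A row lasts 1/8 s, in which the tool goes at most 62.5 mm and 10.7 degrees, less where a joint would pass 70% of its speed; a pose out of reach is approached as far as the arm can. A call with a gripper value outside its range is refused whole. OPENING is the opening, from 0 (shut) to 1 (fully open), set as the call begins (- or left out, the last holds). The fingers move at their own pace and stop on an object; the grip force is fixed at half the most. Time passes only in rows, so rows that repeat a pose let the fingers close. It gives the time, the measured TCP pose, the force and the opening at its end, in the units of the state.
- read_state(): the state, without advancing time (a new reading comes with each control period).
- grab_frame(name): name is "scene" or "top" or "wrist"; returns a dict with "image" (384x512x3 uint8, blue, green, red), "depth" (384x512 float32, m along the optical axis (not along the pixel's ray), 0 where there is no reading), "camera_matrix" (3x3 intrinsics, pixels), "k1" (the pictures are not rectified: a ray, as slopes to the right and down, at radius r is drawn at 1 + k1 r^2 times it, then the intrinsics apply), "origin" and "orientation" of the camera in the world. Camera axes: x right, y up, looking along -z (the intrinsics and any distortion apply to the point x, -y, -z); pixel columns grow to the right and rows downward; lengths in m; the calibration is good to about 2 mm. A picture is of the moment at which its call begins.
- env.sign_off(): hands the job in, once; it reports no verdict.
The state is a dict: "time": time; "joint_pos": joint angles; "joint_vel": joint speeds; "tau": joint torques, N m; "position": TCP position; "eef_rot": TCP orientation; "wrist_force": force on the tool from outside, world axes, zero at the start; "moment": the same for the moment, N m; "opening": finger opening in m.
Only numpy, scipy, OpenCV 4.12 (cv2) and the standard library are available. Lean on these libraries where they do the work, as an engineer would, in place of code of your own. Each camera call takes 0.05 s, during which the arm holds its last target.

## Working session

There is one attempt and no reset: what is moved stays moved. The work goes in short steps, Python scripts to look and compute and a shell command to move; the robot and the scene stay as the last step left them, time stands still between calls to the robot, and variables do not carry over. Pictures are saved under pics/ and viewed, and the job is handed in when it is done.

```bash
ls; mkdir -p pics
python3 - <<'E'
from station import read_state, grab_frame, env
import cv2, numpy as np, pickle
print(read_state())
for n in ["scene","top","wrist"]:
    f=grab_frame(n); cv2.imwrite(f"pics/{n}0.png",f["image"]); pickle.dump(f,open(f"{n}0.pkl","wb"))
    print(n,f["camera_matrix"],f["k1"],f["origin"],f["orientation"])
E
```

```text
pics
{'time': 0.0, 'joint_pos': array([-1.21150848e+00,  4.94208442e-01,  1.34613426e+00, -7.58219590e-06,
        1.30246855e+00, -9.55001886e-02]), 'joint_vel': array([-0.0005628 , -0.00155649,  0.00025428, -0.00178997, -0.0003582 ,
        0.00032293]), 'tau': array([-8.76584454e-04, -8.78823280e+01, -3.81849718e+01,  7.08555942e-02,
        5.33420511e-02, -2.41660473e-04]), 'position': array([ 0.27442101, -0.56113965,  0.23032148]), 'eef_rot': array([-3.14148373e+00,  1.21374516e-03, -1.11600621e+00]), 'wrist_force': array([0.36661206, 0.23337903, 0.31246367]), 'moment': array([ 0.01215964, -0.00203855, -0.00397255]), 'opening': 0.09105278633557942}
scene [[396.07038941   0.         258.57483142]
 [  0.         396.07038941 190.80973477]
 [  0.           0.           1.        ]] 0.0032413297019527197 [ 1.03569309 -0.28546876  0.72058164] [ 0.73850955 -0.00342494  1.03234102]
top [[488.29969136   0.         247.76583919]
 [  0.         488.29969136 187.27883747]
 [  0.           0.           1.        ]] -0.20613741636683822 [0.29699963 0.02374733 1.1664531 ] [ 0.17158467  0.00872551 -1.567742  ]
wrist [[290.85830983   0.         255.18250632]
 [  0.         290.85830983 188.18779046]
 [  0.           0.           1.        ]] -0.02923100927469667 [ 0.34794477 -0.52393467  0.38412098] [-0.29244566  0.00125813 -1.11535229]
```

View pics/top0.png

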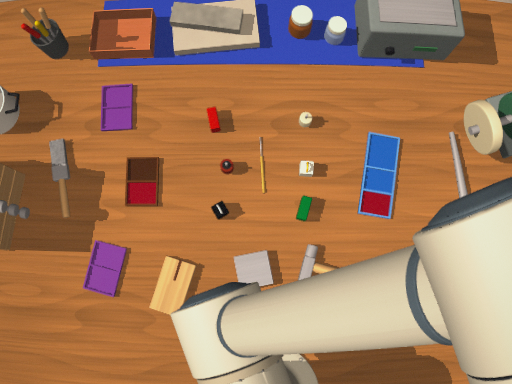

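View pics/scene0.png

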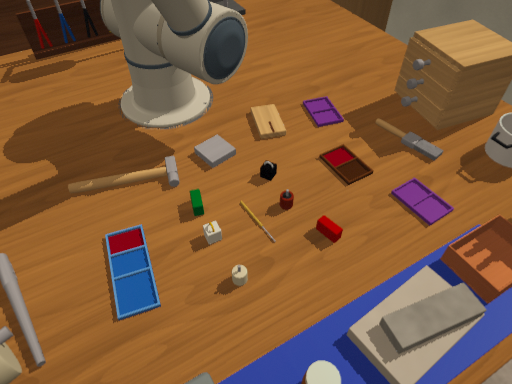

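View pics/wrist0.png

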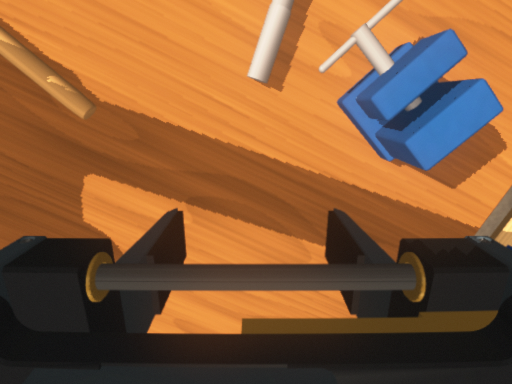

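The dark-wood tray with the red pocket is at (142,182) in the top view. Its lookalikes are the purple trays at (117,107) and (105,268), and the orange box at (123,33). The gold ring on its white block is at (307,168), and the felt wheel at (305,119) is also pale. The silver ring on its black block is at (220,210), and the drum is at (227,166). The green bar is at (304,208), the spare red bar at (213,119), and the blue tray at (380,175). I'll measure next.

```bash
cat > h.py <<'E'
import numpy as np, cv2, pickle
from scipy.spatial.transform import Rotation as R
def cloud(f):
    K=f["camera_matrix"];d=f["depth"];H,W=d.shape
    u,v=np.meshgrid(np.arange(W),np.arange(H))
    D=np.array([f["k1"],0,0,0,0.])
    s=cv2.undistortPointsIter(np.stack([u,v],-1).reshape(-1,1,2).astype(np.float64),K,D,None,None,(3,50,1e-10)).reshape(H,W,2)
    p=np.stack([s[...,0]*d,-s[...,1]*d,-d],-1)
    return p@R.from_euler('xyz',f["orientation"]).as_matrix().T+np.asarray(f["origin"])
def proj(f,P):
    c=(np.atleast_2d(P)-f["origin"])@R.from_euler('xyz',f["orientation"]).as_matrix()
    s=c[:,:2]/-c[:,2:]; s[:,1]*=-1
    r2=(s**2).sum(1,keepdims=True); s=s*(1+f["k1"]*r2)
    return s@np.asarray(f["camera_matrix"])[:2,:2].T+np.asarray(f["camera_matrix"])[:2,2]
E
python3 - <<'E'
from h import *
t=pickle.load(open("top0.pkl","rb"));s=pickle.load(open("scene0.pkl","rb"))
ct=cloud(t);cs=cloud(s)
for n,f,c,pts in [("top",t,ct,[(262,120),(340,220),(180,150)]),("scene",s,cs,[(230,250),(100,215)])]:
    for p in pts: print(n,p,c[p[1],p[0]].round(4))
B=dict(silver=(205,195,236,225),drum=(215,153,240,178),red=(202,102,225,136),felt=(294,108,316,130),gold=(294,156,320,182),green=(292,192,316,224))
for n,(a,b,c,d) in B.items():
    P=ct[b:d,a:c].reshape(-1,3);P=P[(P[:,2]>.012)]
    Q=cs.reshape(-1,3);m=P.mean(0);Q=Q[(np.hypot(*(Q[:,:2]-m[:2]).T)<.05)&(Q[:,2]>.012)]
    for k,X in(("top",P),("scene",Q)):
        U=X[np.abs(X[:,2]-np.median(X[X[:,2]>.028,2]))<.004] if (X[:,2]>.028).any() else X
        r=cv2.minAreaRect(U[:,:2].astype(np.float32))
        print(n,k,len(X),"max z",X[:,2].max().round(4),"topz",np.median(U[:,2]).round(4),"rect",np.round(r[0],4),np.round(r[1],4),round(r[2],1))
# trays
for n,(a,b,c,d) in dict(wal=(118,150,168,214),blue=(352,126,408,224)).items():
    X=ct[b:d,a:c].reshape(-1,3);X=X[X[:,2]>.0025]
    r=cv2.minAreaRect(X[:,:2].astype(np.float32));print(n,len(X),r,np.percentile(X[:,2],[5,50,95]).round(4))
for n,f,b in [("a",t,(190,90,330,230)),("w",t,(110,140,175,225)),("b",t,(345,115,415,230))]:
    im=f["image"][b[1]:b[3],b[0]:b[2]];k=min(780//im.shape[1],590//im.shape[0]);cv2.imwrite(f"pics/crop_{n}.png",cv2.resize(im,None,fx=k,fy=k,interpolation=cv2.INTER_CUBIC))
E
```

```text
top (262, 120) [ 6.708e-01 -5.000e-04 -4.400e-03]
top (340, 220) [ 0.4193 -0.1882  0.0005]
top (180, 150) [ 5.924e-01  2.024e-01 -1.000e-04]
scene (230, 250) [ 0.592  -0.0895  0.0017]
scene (100, 215) [ 0.3531 -0.3031  0.0022]
silver top 202 max z 1.1665 topz 0.0348 rect [0.4411 0.1014] [0.0329 0.0319] 30.3
silver scene 227 max z 0.0492 topz 0.0355 rect [0.4408 0.1001] [0.0322 0.0348] 31.6
drum top 161 max z 1.1665 topz 0.0349 rect [0.5468 0.0861] [0.0294 0.0287] 0.7
drum scene 196 max z 0.054 topz 0.0356 rect [0.5468 0.084 ] [0.0301 0.0312] 39.8
red top 237 max z 1.1665 topz 0.0347 rect [0.6655 0.121 ] [0.0576 0.0238] 11.8
red scene 384 max z 0.0388 topz 0.0354 rect [0.6642 0.1193] [0.0557 0.0255] 13.5
felt top 159 max z 1.1665 topz 0.0345 rect [ 0.6656 -0.1068] [0.0295 0.0291] 89.1
felt scene 247 max z 0.0547 topz 0.035 rect [ 0.664  -0.1059] [0.0278 0.0308] 60.2
gold top 210 max z 1.1665 topz 0.0346 rect [ 0.5416 -0.1052] [0.0314 0.033 ] 88.1
gold scene 282 max z 0.0502 topz 0.0352 rect [ 0.5411 -0.1061] [0.0316 0.0331] 84.2
green top 264 max z 1.1665 topz 0.0341 rect [ 0.4452 -0.098 ] [0.024  0.0566] 73.7
green scene 250 max z 0.0389 topz 0.0354 rect [ 0.4453 -0.099 ] [0.0238 0.057 ] 73.1
wal 1842 ((0.4662490487098694, 0.18233834207057953), (0.42350882291793823, 0.18927794694900513), 67.21912384033203) [0.0028 0.0055 0.0129]
blue 2770 ((0.43855974078178406, -0.22259899973869324), (0.23555666208267212, 0.517123281955719), 54.37324523925781) [0.0028 0.0052 0.0118]
```

Run:
```python
from h import *
from scipy import ndimage
t=pickle.load(open("top0.pkl","rb"));s=pickle.load(open("scene0.pkl","rb"))
ct=cloud(t);cs=cloud(s)
for k,f,c in(("top",t,ct),("scene",s,cs)):
  hsv=cv2.cvtColor(f["image"],cv2.COLOR_BGR2HSV)
  for n,m0 in dict(wal=(.511,.231),blue=(.53,-.24)).items():
    pass
  for n,(x0,x1,y0,y1) in dict(wal=(.40,.63,.16,.34),blue=(.38,.68,-.32,-.16)).items():
    M=(c[...,0]>x0)&(c[...,0]<x1)&(c[...,1]>y0)&(c[...,1]<y1)&(c[...,2]>-.02)&(c[...,2]<.03)
    if n=="blue": col=((hsv[...,0]>95)&(hsv[...,0]<125)&(hsv[...,1]>100))|((hsv[...,0]>170)&(hsv[...,1]>200))
    else: col=(hsv[...,2]<110)|((hsv[...,0]>170)&(hsv[...,1]>200))
    M=ndimage.binary_opening(M&col)
    l,_=ndimage.label(M,np.ones((3,3)));q=np.bincount(l.ravel());q[0]=0;M=l==q.argmax()
    X=c[M];r=cv2.minAreaRect(X[:,:2].astype(np.float32))
    print(k,n,len(X),np.round(r[0],4),np.round(r[1],4),round(r[2],1),np.percentile(X[:,2],[5,50,95]).round(4))
    rm=M&(hsv[...,0]>170)&(hsv[...,1]>200);Y=c[rm];r=cv2.minAreaRect(Y[:,:2].astype(np.float32));print("   red",np.round(r[0],4),np.round(r[1],4),round(r[2],1),np.median(Y[:,2]).round(4), "uv",np.argwhere(rm).mean(0)[::-1].round())
```

```text
top wal 661 [0.5424 0.2944] [0.0746 0.0561] 89.6 [0.0009 0.0051 0.0112]
   red [0. 0.] [0. 0.] 0.0 nan uv [nan nan]
top blue 2119 [ 0.5335 -0.287 ] [0.0791 0.1986] 80.5 [0.0009 0.0048 0.0108]
   red [ 0.4601 -0.2749] [0.0675 0.0492] 79.3 0.0046 uv [375. 203.]
scene wal 1178 [0.5108 0.2881] [0.124  0.0907] 0.7 [0.0018 0.0066 0.0125]
   red [0.4804 0.2951] [0.0479 0.0668] 0.8 0.0066 uv [338. 156.]
scene blue 2788 [ 0.5315 -0.2871] [0.0788 0.2035] 80.9 [0.0033 0.0056 0.0114]
   red [ 0.456 -0.275] [0.069 0.05 ] 79.6 0.0057 uv [126. 241.]
  return _methods._mean(a, axis=axis, dtype=dtype,
  ret = ret.dtype.type(ret / rcount)
<stdin>:17: RuntimeWarning: Mean of empty slice.
  ret = um.true_divide(
```

View pics/crop_a.png

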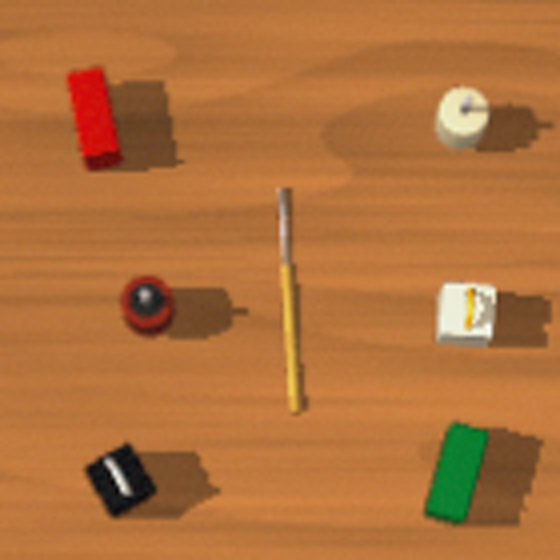

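View pics/crop_w.png

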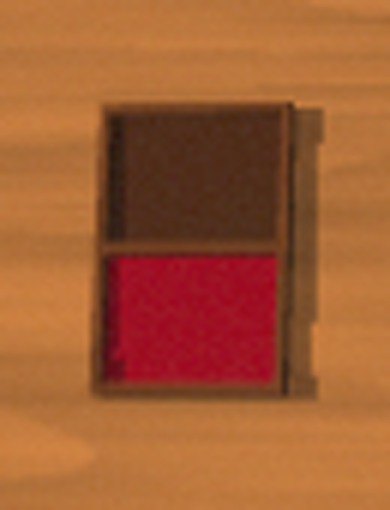

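View pics/crop_b.png

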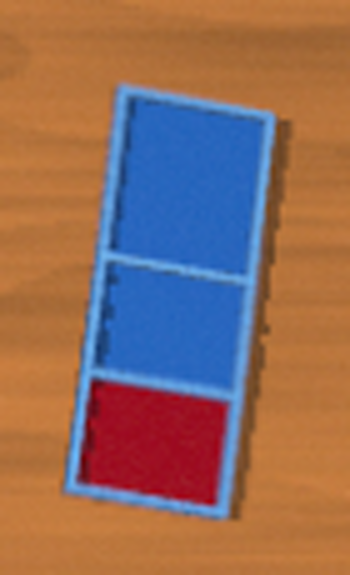

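Run:
```python
from h import *
t=pickle.load(open("top0.pkl","rb"));s=pickle.load(open("scene0.pkl","rb"))
def onplane(f,uv,z):
    g=dict(f);K=f["camera_matrix"]
    q=cv2.undistortPointsIter(np.array(uv,float).reshape(-1,1,2),K,np.array([f["k1"],0,0,0,0.]),None,None,(3,50,1e-10)).reshape(-1,2)
    d=np.c_[q[:,0],-q[:,1],-np.ones(len(q))]@R.from_euler('xyz',f["orientation"]).as_matrix().T
    return f["origin"]+d*((z-f["origin"][2])/d[:,2])[:,None]
for n,k,o,c,L in [("wal",6,(110,140),[(100,103),(293,103),(283,394),(95,394)],.12),("blue",5,(345,115),[(117,85),(275,112),(230,517),(65,490)],.206)]:
    uv=(np.array(c)+.5)/k-.5+o
    P=onplane(t,uv,.010);print(n,P.round(4)[:,:2].tolist(),"centre",P.mean(0).round(4))
    ax=(P[0]+P[1]-P[2]-P[3])/2;print(" len",np.linalg.norm(ax),"width",np.linalg.norm(P[0]-P[1]),"yaw",np.arctan2(ax[1],ax[0]))
for n,b in [("w",(310,135,385,190)),("b",(95,215,170,325))]:
    im=s["image"][b[1]:b[3],b[0]:b[2]];k=min(780//im.shape[1],590//im.shape[0]);print(k);cv2.imwrite(f"pics/scrop_{n}.png",cv2.resize(im,None,fx=k,fy=k,interpolation=cv2.INTER_CUBIC))
```

```text
wal [[0.5735, 0.3349], [0.5731, 0.2539], [0.4531, 0.2537], [0.4527, 0.3312]] centre [0.5131 0.2934 0.01  ]
 len 0.12040505101112252 width 0.0809826624032571 yaw 0.01601906466868716
blue [[0.6383, -0.2641], [0.6255, -0.3447], [0.4225, -0.3111], [0.436, -0.2298]] centre [ 0.5306 -0.2874  0.01  ]
 len 0.20547083221875798 width 0.08160041320996671 yaw -0.16580595604586273
10
5
```

View pics/scrop_w.png

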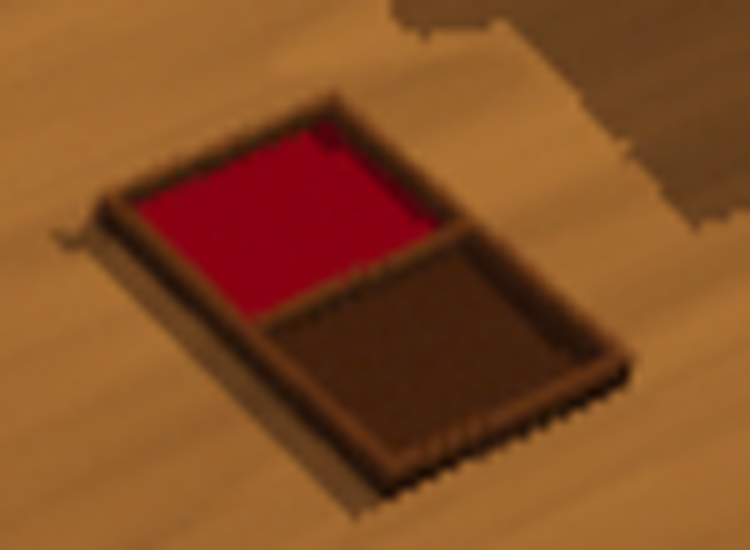

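View pics/scrop_b.png

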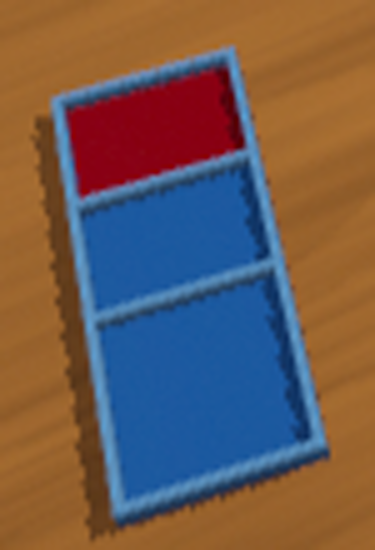

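```bash
cat >> h.py <<'E'
def onplane(f,uv,z):
    q=cv2.undistortPointsIter(np.array(uv,float).reshape(-1,1,2),f["camera_matrix"],np.array([f["k1"],0,0,0,0.]),None,None,(3,50,1e-10)).reshape(-1,2)
    d=np.c_[q[:,0],-q[:,1],-np.ones(len(q))]@R.from_euler('xyz',f["orientation"]).as_matrix().T
    return f["origin"]+d*((z-f["origin"][2])/d[:,2])[:,None]
def go(src,dst):
    "src,dst (x,y,z,yaw deg): shift in tool axes of src"
    y=np.radians(src[3]);d=np.array(dst[:3])-src[:3]
    print("dp",np.round([d[0]*np.cos(y)+d[1]*np.sin(y),d[0]*np.sin(y)-d[1]*np.cos(y),-d[2]],4),"roll",round(np.radians(src[3]-dst[3]),3),"dist",np.linalg.norm(d).round(3))
def now():
    from station import read_state
    s=read_state();p=s["position"];return [*p,np.degrees(s["eef_rot"][2])]
E
python3 - <<'E'
from h import *
s=pickle.load(open("scene0.pkl","rb"))
for n,k,o,c in [("wal",10,(310,135),[(632,354),(390,473),(100,203),(335,97)]),("blue",5,(95,215),[(325,443),(118,515),(55,98),(233,47)])]:
    P=onplane(s,(np.array(c)+.5)/k-.5+o,.010);print(n,P.round(4)[:,:2].tolist(),"centre",P.mean(0).round(4))
    ax=(P[0]+P[1]-P[2]-P[3])/2;print(" len",np.linalg.norm(ax),"width",np.linalg.norm(P[0]-P[1]),"yaw",np.arctan2(ax[1],ax[0]))
for n,c,y,px in [("wal",(.512,.2925),.012,(-.029,.029)),("blue",(.5308,-.2874),-.165,(-.072,-.014,.058))]:
    for x in px: print(n,x,np.round([c[0]+x*np.cos(y),c[1]+x*np.sin(y)],4))
g=(.4453,-.0985,.027,-106.5)
n=now();print(n);go(n,(g[0],g[1],.11,g[3]))
E
```

```text
wal [[0.5684, 0.3358], [0.5696, 0.2556], [0.4534, 0.2531], [0.4518, 0.3337]] centre [0.5108 0.2946 0.01  ]
 len 0.11641954802914833 width 0.08016402588889411 yaw 0.01951036853262632
blue [[0.6356, -0.2657], [0.6233, -0.3429], [0.4207, -0.3076], [0.4335, -0.2307]] centre [ 0.5283 -0.2867  0.01  ]
 len 0.2053952365988894 width 0.07825300906469598 yaw -0.17215065081138095
wal -0.029 [0.483  0.2922]
wal 0.029 [0.541  0.2928]
blue -0.072 [ 0.4598 -0.2756]
blue -0.014 [ 0.517  -0.2851]
blue 0.058 [ 0.588  -0.2969]
[np.float64(0.27448154400132746), np.float64(-0.5612125798192844), np.float64(0.2304800966899004), np.float64(-63.94181515522175)]
dp [-0.3406 -0.3567  0.1205] roll 0.743 dist 0.508
```

```bash
python3 -m inch '{"dp":[[-0.34,-0.357,0],[-0.34,-0.357,0],[-0.34,-0.357,0],[-0.34,-0.357,0],[-0.34,-0.357,0],[-0.34,-0.357,0],[-0.34,-0.357,0.03],[-0.34,-0.357,0.06],[-0.34,-0.357,0.12],[-0.34,-0.357,0.12],[-0.34,-0.357,0.12],[-0.34,-0.357,0.12]],"roll":[0.2,0.4,0.6,0.743,0.743,0.743,0.743,0.743,0.743,0.743,0.743,0.743]}' 0.7
python3 - <<'E'
from h import *
from station import grab_frame
n=now();print(n);go(n,(.4453,-.0985,.027,-106.5))
f=grab_frame("wrist");cv2.imwrite("pics/w1.png",f["image"])
c=cloud(f);hsv=cv2.cvtColor(f["image"],cv2.COLOR_BGR2HSV)
M=(hsv[...,0]>45)&(hsv[...,0]<80)&(hsv[...,1]>120)&(c[...,2]>.03)&(c[...,2]<.04)
if M.any(): print(c[M][:,2].mean(),cv2.minAreaRect(c[M][:,:2].astype(np.float32)))
E
```

```text
time: 1.65
position: [0.4467, -0.1004, 0.1126]
eef_rot: [-3.139, -0.0, -1.86]
wrist_force: [0.5, 0.8, 0.1]
opening: 0.0638
[np.float64(0.4467418829726678), np.float64(-0.10037246972358484), np.float64(0.11256673503797263), np.float64(-106.57973991790955)]
dp [-0.0014  0.0019  0.0856] roll -0.001 dist 0.086
0.03393006928481511 ((0.44567346572875977, -0.0980762392282486), (0.021481866016983986, 0.053050436079502106), 74.07942962646484)
```

View pics/w1.png

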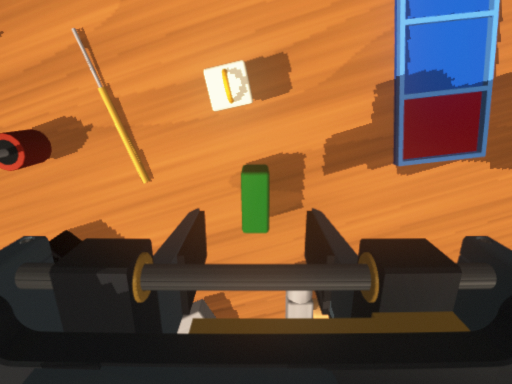

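The wrist view shows the green bar at (256,198), centred between the fingers. Its height (34 mm) and place agree with the top view, so I'll go down and grip it.

```bash
python3 -m inch '{"dp":[[-0.0014,0.002,0.045],[-0.0014,0.002,0.08],[-0.0014,0.002,0.0855],[-0.0014,0.002,0.0855]],"roll":[0,0,0,0]}'; python3 -m inch '{"dp":[[0,0,0],[0,0,0],[0,0,0],[0,0,0],[0,0,0]],"roll":[0,0,0,0,0]}' 0
python3 - <<'E'
from h import *
n=now();go(n,(.5869,-.2967,.11,-99.5)); print(n)
E
```

```text
time: 2.2
position: [0.4449, -0.0978, 0.0265]
eef_rot: [-3.141, -0.0, -1.86]
wrist_force: [-0.3, 0.2, 0.5]
opening: 0.0642
time: 2.82
position: [0.4444, -0.0973, 0.0255]
eef_rot: [-3.141, -0.0, -1.859]
wrist_force: [-0.6, -1.1, 6.4]
opening: 0.0239
dp [ 0.1507 -0.1933 -0.0845] roll -0.122 dist 0.259
[np.float64(0.44441854785378804), np.float64(-0.09732058433432385), np.float64(0.025544150239645725), np.float64(-106.51082220563569)]
```

```bash
python3 -m inch '{"dp":[[0,0,-0.05],[0.02,-0.03,-0.0845],[0.055,-0.075,-0.0845],[0.095,-0.125,-0.0845],[0.13,-0.17,-0.0845],[0.1507,-0.1933,-0.0845],[0.1507,-0.1933,-0.0845],[0.1507,-0.1933,-0.06],[0.1507,-0.1933,-0.06]],"roll":[0,0,-0.05,-0.122,-0.122,-0.122,-0.122,-0.122,-0.122]}'
python3 - <<'E'
from h import *
n=now();go(n,(.5869,-.2967,.0302,-99.5)); print(n)
from station import grab_frame
f=grab_frame("wrist");cv2.imwrite("pics/w2.png",f["image"])
f=grab_frame("scene");cv2.imwrite("pics/s2.png",f["image"])
E
```

```text
time: 3.95
position: [0.5852, -0.2951, 0.0838]
eef_rot: [3.138, 0.002, -1.737]
wrist_force: [0.8, -0.7, -1.2]
opening: 0.024
dp [ 0.0013 -0.0019  0.0536] roll -0.0 dist 0.054
[np.float64(0.5852126612463723), np.float64(-0.29513687818662204), np.float64(0.08384264281163635), np.float64(-99.50333821781933)]
```

View pics/w2.png

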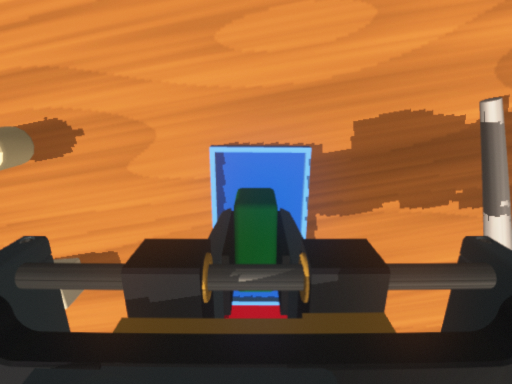

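View pics/s2.png

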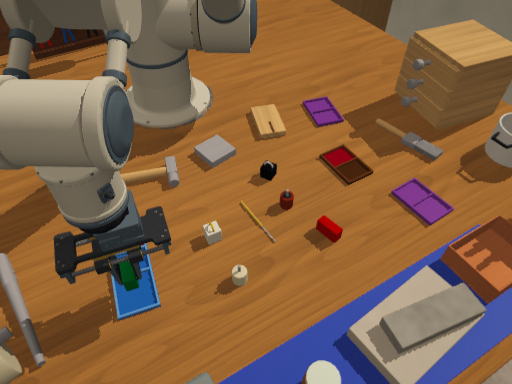

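The bar is held upright in the jaws at (256,222), over the blue tray's long pocket. I'll lower it and release.

```bash
python3 -m inch '{"dp":[[0.001,-0.001,0.035],[0.001,-0.001,0.05],[0.001,-0.001,0.0535],[0.001,-0.001,0.0535]],"roll":[0,0,0,0]}'; python3 -m inch '{"dp":[[0,0,0],[0,0,0],[0,0,0],[0,0,-0.03],[0,0,-0.08],[0,0,-0.08]],"roll":[0,0,0,0,0,0]}' 0.6
python3 - <<'E'
from h import *
n=now();go(n,(.665,-.1063,.11,-99.5)); print(n)
E
```

```text
time: 4.55
position: [0.588, -0.298, 0.0326]
eef_rot: [-3.141, -0.0, -1.737]
wrist_force: [0.0, 0.1, 0.5]
opening: 0.0243
time: 5.3
position: [0.5896, -0.2991, 0.1159]
eef_rot: [-3.135, -0.003, -1.737]
wrist_force: [0.3, -0.8, 0.4]
opening: 0.0548
dp [-0.2026 -0.0424  0.0059] roll -0.0 dist 0.207
[np.float64(0.5896406333469406), np.float64(-0.29905035653301454), np.float64(0.11588759420397848), np.float64(-99.52022224374372)]
```

```bash
python3 -m inch '{"dp":[[-0.05,-0.01,0],[-0.1,-0.02,0],[-0.15,-0.03,0],[-0.2026,-0.0424,0],[-0.2026,-0.0424,0],[-0.2026,-0.0424,0.006],[-0.2026,-0.0424,0.006]],"roll":[0,0,0,0,0,0,0]}'
python3 - <<'E'
from h import *
n=now();print(n);go(n,(.665,-.1063,.027,-99.5))
from station import grab_frame
f=grab_frame("wrist");cv2.imwrite("pics/w3.png",f["image"]);c=cloud(f)
M=(np.hypot(c[...,0]-.665,c[...,1]+.1063)<.03)&(c[...,2]>.03)&(c[...,2]<.037)
M=c[M];print(M[:,2].mean(),cv2.minEnclosingCircle(M[:,:2].astype(np.float32)))
f=grab_frame("top");cv2.imwrite("pics/t3.png",f["image"]);c=cloud(f)
hs=cv2.cvtColor(f["image"],cv2.COLOR_BGR2HSV)
M=(np.hypot(c[...,0]-.587,c[...,1]+.297)<.06)&(c[...,2]>.03)&(c[...,2]<.045)&(hs[...,0]>45)&(hs[...,0]<80)
if M.any(): print("green",c[M][:,2].mean(),cv2.minAreaRect(c[M][:,:2].astype(np.float32)))
E
```

```text
time: 6.18
position: [0.6622, -0.1061, 0.105]
eef_rot: [3.14, -0.0, -1.738]
wrist_force: [-0.2, -0.7, -0.3]
opening: 0.0547
[np.float64(0.6621862204396461), np.float64(-0.10610896945379332), np.float64(0.10497151354781295), np.float64(-99.59585011841116)]
dp [-0.0003 -0.0028  0.078 ] roll -0.002 dist 0.078
0.03356545183218603 ((0.6649826765060425, -0.10632751137018204), 0.015893999487161636)
```

View pics/w3.png

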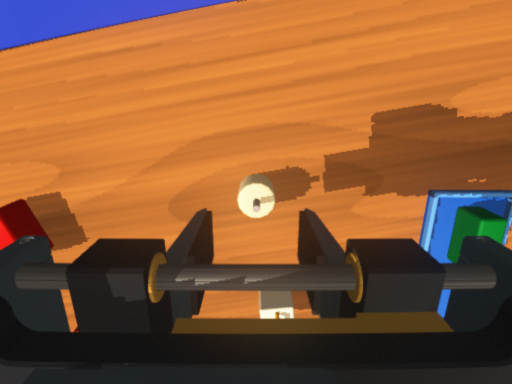

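View pics/t3.png

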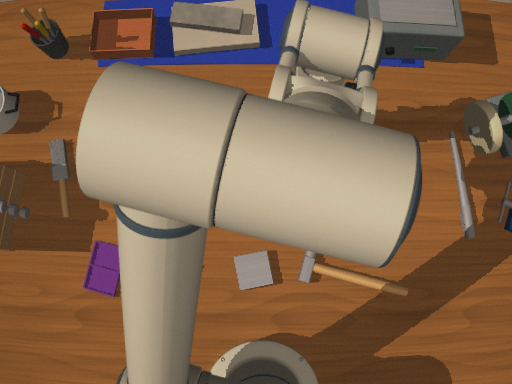

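The wheel is at (256,196) in the wrist picture, between the jaws, and the green bar sits in the long pocket at right. The top view is blocked by the arm. The wheel's measured centre matches.

Run:
```python
from h import *
n=now();print(n);go(n,(.665,-.1063,.027,-99.5))
```

```text
[np.float64(0.6625972804749831), np.float64(-0.10614573206372989), np.float64(0.10564260528686943), np.float64(-99.60258059079031)]
dp [-0.0002 -0.0024  0.0786] roll -0.002 dist 0.079
```

```bash
python3 -m inch '{"dp":[[0,-0.0022,0.045],[0,-0.0022,0.07],[0,-0.0022,0.0785],[0,-0.0022,0.0785],[0,-0.0022,0.0785]],"roll":[0,0,0,0,0]}'; python3 -m inch '{"dp":[[0,0,0],[0,0,0],[0,0,0],[0,0,0],[0,0,0]],"roll":[0,0,0,0,0]}' 0
python3 - <<'E'
from h import *
n=now();go(n,(.5159,-.2847,.11,-99.5)); print(n)
E
```

```text
time: 6.9
position: [0.6659, -0.1058, 0.0287]
eef_rot: [-3.14, -0.0, -1.737]
wrist_force: [0.3, -0.3, -0.1]
opening: 0.0546
time: 7.52
position: [0.6654, -0.1055, 0.0278]
eef_rot: [-3.141, -0.0, -1.737]
wrist_force: [-2.3, 0.2, 5.9]
opening: 0.0315
dp [ 0.2014  0.1178 -0.0822] roll -0.0 dist 0.247
[np.float64(0.6653794066135241), np.float64(-0.10553087045302799), np.float64(0.027785185035143503), np.float64(-99.52228161600162)]
```

```bash
python3 -m inch '{"dp":[[0,0,-0.05],[0.03,0.015,-0.0822],[0.08,0.045,-0.0822],[0.13,0.075,-0.0822],[0.18,0.105,-0.0822],[0.2014,0.1178,-0.0822],[0.2014,0.1178,-0.0822],[0.2014,0.1178,-0.04],[0.2014,0.1178,-0.04],[0.2014,0.1178,-0.04]],"roll":[0,0,0,0,0,0,0,0,0,0]}'
python3 - <<'E'
from h import *
n=now();go(n,(.5159,-.2847,.0325,-99.5)); print(n)
from station import grab_frame
f=grab_frame("wrist");cv2.imwrite("pics/w4.png",f["image"])
E
```

```text
time: 8.78
position: [0.5164, -0.2842, 0.0682]
eef_rot: [-3.141, -0.0, -1.736]
wrist_force: [-0.0, -0.8, -0.4]
opening: 0.0313
dp [0.0006 0.0004 0.0357] roll 0.0 dist 0.036
[np.float64(0.5163723363257335), np.float64(-0.28419032832952), np.float64(0.06822948472228886), np.float64(-99.47751350108643)]
```

View pics/w4.png

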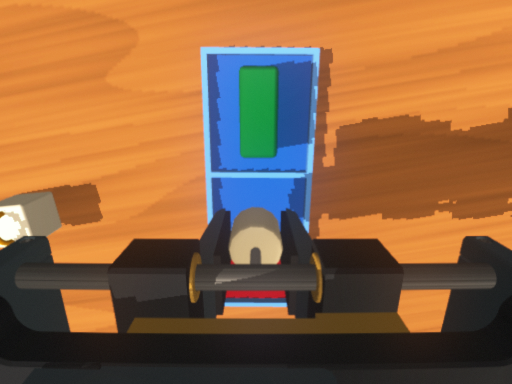

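The green bar stands in the long pocket at (258,112), and the felt wheel hangs over the middle pocket at (255,238). I'll lower it.

```bash
python3 -m inch '{"dp":[[0,0,0.02],[0,0,0.032],[0,0,0.0357],[0,0,0.0357],[0,0,0.0357],[0,0,0.0357]],"roll":[0,0,0,0,0,0]}'; python3 -m inch '{"dp":[[0,0,0],[0,0,0],[0,0,0],[0,0,-0.03],[0,0,-0.08],[0,0,-0.08],[0,0,-0.08]],"roll":[0,0,0,0,0,0,0]}' 0.6
python3 - <<'E'
from h import *
n=now();go(n,(.4411,.1008,.11,-60)); print(n)
E
```

```text
time: 9.57
position: [0.5159, -0.2847, 0.032]
eef_rot: [-3.141, -0.0, -1.737]
wrist_force: [0.2, 0.4, -0.9]
opening: 0.0313
time: 10.45
position: [0.5155, -0.2844, 0.1115]
eef_rot: [3.141, 0.0, -1.737]
wrist_force: [-0.5, 0.5, -0.2]
opening: 0.0546
dp [-0.3676  0.1371  0.0015] roll -0.69 dist 0.392
[np.float64(0.5155171702566768), np.float64(-0.28442322322941344), np.float64(0.11151322940057576), np.float64(-99.52141964763588)]
```

```bash
python3 -m inch '{"dp":[[-0.05,0.02,0],[-0.1,0.04,0],[-0.15,0.06,0],[-0.21,0.08,0],[-0.27,0.1,0],[-0.32,0.12,0],[-0.3676,0.137,0],[-0.3676,0.137,0],[-0.3676,0.137,0],[-0.3676,0.137,0]],"roll":[-0.1,-0.25,-0.4,-0.55,-0.69,-0.69,-0.69,-0.69,-0.69,-0.69]}'
python3 - <<'E'
from h import *
from station import grab_frame
f=grab_frame("wrist");cv2.imwrite("pics/w5.png",f["image"]);c=cloud(f)
M=(np.hypot(c[...,0]-.441,c[...,1]-.1008)<.035)&(c[...,2]>.03)&(c[...,2]<.037)
M=c[M];print(M[:,2].mean(),cv2.minAreaRect(M[:,:2].astype(np.float32)))
n=now();print(n);go(n,(.4411,.1008,.027,-60))
f=grab_frame("top");cv2.imwrite("pics/t5.png",f["image"])
E
```

```text
time: 11.7
position: [0.4415, 0.0996, 0.1114]
eef_rot: [3.141, 0.0, -1.048]
wrist_force: [1.0, -0.2, 0.0]
opening: 0.0548
0.0338237113713965 ((0.44136834144592285, 0.1008216068148613), (0.03154377639293671, 0.0319305844604969), 30.445947647094727)
[np.float64(0.4415527898367819), np.float64(0.09962741114425158), np.float64(0.11145732645249107), np.float64(-60.08342470940392)]
dp [-0.0012 -0.0002  0.0845] roll -0.001 dist 0.084
```

View pics/w5.png

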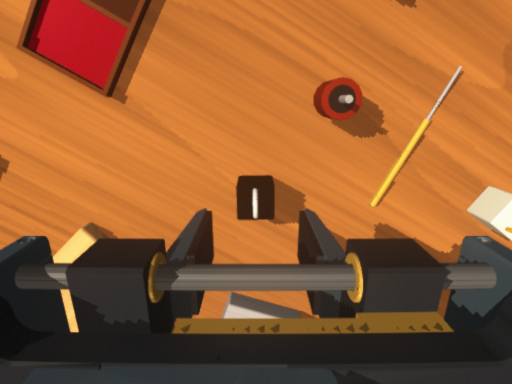

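View pics/t5.png

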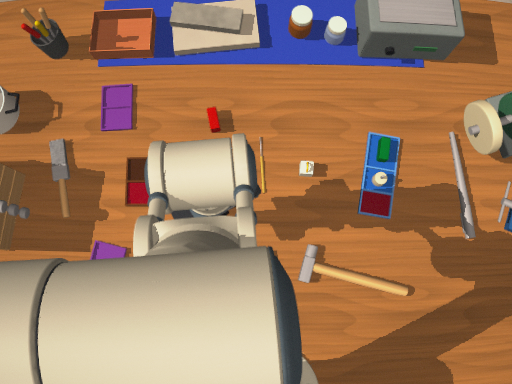

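The silver ring block sits squarely between the jaws at (256,198). In the top view, the green bar (384,148) and felt wheel (380,178) stand in their pockets.

```bash
python3 -m inch '{"dp":[[-0.001,0,0.045],[-0.001,0,0.075],[-0.001,0,0.0845],[-0.001,0,0.0845],[-0.001,0,0.0845]],"roll":[0,0,0,0,0]}'; python3 -m inch '{"dp":[[0,0,0],[0,0,0],[0,0,0],[0,0,0],[0,0,0]],"roll":[0,0,0,0,0]}' 0
python3 - <<'E'
from h import *
n=now();go(n,(.4587,-.275,.13,-99.5)); print(n)
E
```

```text
time: 12.42
position: [0.4415, 0.1014, 0.0281]
eef_rot: [-3.14, -0.001, -1.047]
wrist_force: [0.3, -0.2, 0.1]
opening: 0.0548
time: 13.05
position: [0.4411, 0.1015, 0.0276]
eef_rot: [-3.141, -0.0, -1.047]
wrist_force: [-0.4, -0.9, 8.7]
opening: 0.032
dp [ 0.3348  0.1731 -0.1024] roll 0.69 dist 0.391
[np.float64(0.4411471516399256), np.float64(0.10151112657524042), np.float64(0.027563276561414406), np.float64(-59.98721070060665)]
```

```bash
python3 -m inch '{"dp":[[0,0,-0.05],[0.03,0.015,-0.1],[0.08,0.04,-0.1],[0.13,0.065,-0.1],[0.18,0.09,-0.1],[0.23,0.115,-0.1],[0.28,0.145,-0.1],[0.3348,0.1731,-0.1],[0.3348,0.1731,-0.1],[0.3348,0.1731,-0.04],[0.3348,0.1731,-0.04],[0.3348,0.1731,-0.04],[0.3348,0.1731,-0.04]],"roll":[0,0,0.1,0.25,0.4,0.55,0.69,0.69,0.69,0.69,0.69,0.69,0.69]}'
python3 - <<'E'
from h import *
n=now();go(n,(.4587,-.275,.0323,-99.5)); print(n)
from station import grab_frame
f=grab_frame("wrist");cv2.imwrite("pics/w6.png",f["image"])
E
```

```text
time: 14.68
position: [0.4594, -0.2753, 0.0691]
eef_rot: [-3.139, -0.001, -1.736]
wrist_force: [0.3, 1.0, -0.6]
opening: 0.0317
dp [-0.0001  0.0007  0.0368] roll 0.0 dist 0.037
[np.float64(0.4593862670954515), np.float64(-0.2752501916950312), np.float64(0.06907341568107915), np.float64(-99.4937616545281)]
```

View pics/w6.png

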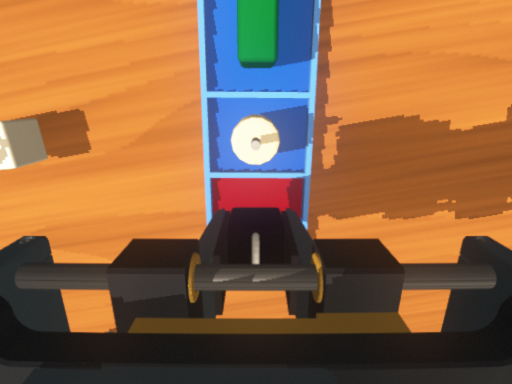

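The silver ring block is held at (256,240) over the red-lined pocket. The wheel at (256,140) is central in its own pocket. I'll lower and release.

```bash
python3 -m inch '{"dp":[[0,0.0005,0.02],[0,0.0005,0.032],[0,0.0005,0.0365],[0,0.0005,0.0365],[0,0.0005,0.0365],[0,0.0005,0.0365]],"roll":[0,0,0,0,0,0]}'; python3 -m inch '{"dp":[[0,0,0],[0,0,0],[0,0,0],[0,0,-0.03],[0,0,-0.08],[0,0,-0.08],[0,0,-0.08]],"roll":[0,0,0,0,0,0,0]}' 0.6
python3 - <<'E'
from h import *
n=now();go(n,(.5414,-.1056,.11,-93.5)); print(n)
E
```

```text
time: 15.48
position: [0.4581, -0.275, 0.031]
eef_rot: [-3.141, -0.0, -1.737]
wrist_force: [-0.5, 0.1, 3.5]
opening: 0.0316
time: 16.35
position: [0.4578, -0.2748, 0.1105]
eef_rot: [3.142, 0.0, -1.737]
wrist_force: [0.4, 0.7, -0.0]
opening: 0.0547
dp [-0.1807 -0.0544  0.0005] roll -0.105 dist 0.189
[np.float64(0.4578188506617208), np.float64(-0.27481049149029935), np.float64(0.11054551499231677), np.float64(-99.5263392050578)]
```

```bash
python3 -m inch '{"dp":[[-0.05,-0.015,0],[-0.1,-0.03,0],[-0.15,-0.045,0],[-0.1807,-0.0544,0],[-0.1807,-0.0544,0],[-0.1807,-0.0544,0],[-0.1807,-0.0544,0]],"roll":[-0.05,-0.1,-0.105,-0.105,-0.105,-0.105,-0.105]}'
python3 - <<'E'
from h import *
from station import grab_frame
f=grab_frame("wrist");cv2.imwrite("pics/w7.png",f["image"]);c=cloud(f)
M=(np.hypot(c[...,0]-.5414,c[...,1]+.1056)<.035)&(c[...,2]>.03)&(c[...,2]<.037)
M=c[M];print(M[:,2].mean(),cv2.minAreaRect(M[:,:2].astype(np.float32)))
n=now();print(n);go(n,(.5414,-.1056,.027,-93.5))
E
```

```text
time: 17.23
position: [0.541, -0.1066, 0.1103]
eef_rot: [3.141, 0.0, -1.633]
wrist_force: [0.1, -1.5, -0.1]
opening: 0.0551
0.03381089525229565 ((0.5419750809669495, -0.1058003231883049), (0.03198566660284996, 0.0316845066845417), 85.6182861328125)
[np.float64(0.5410277124369327), np.float64(-0.10655573668506825), np.float64(0.11044656576041506), np.float64(-93.57697059322145)]
dp [-0.001  -0.0003  0.0834] roll -0.001 dist 0.083
```

View pics/w7.png

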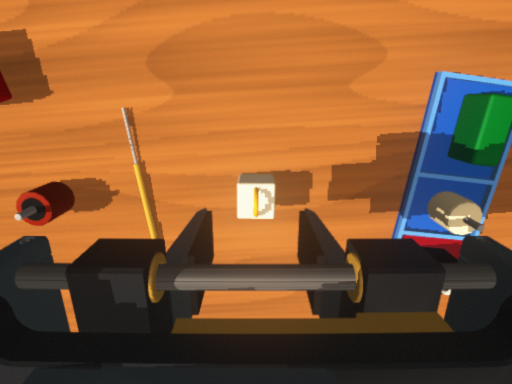

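The gold ring block is centred at (256,197) and lies square to the jaws (85.6° against -93.5°).

```bash
python3 -m inch '{"dp":[[-0.001,-0.0005,0.045],[-0.001,-0.0005,0.075],[-0.001,-0.0005,0.0834],[-0.001,-0.0005,0.0834],[-0.001,-0.0005,0.0834]],"roll":[0.015,0.015,0.015,0.015,0.015]}'; python3 -m inch '{"dp":[[0,0,0],[0,0,0],[0,0,0],[0,0,0],[0,0,0]],"roll":[0,0,0,0,0]}' 0
python3 - <<'E'
from h import *
n=now();go(n,(.483,.2935,.13,-89)); print(n)
E
```

```text
time: 17.9
position: [0.5427, -0.1051, 0.0284]
eef_rot: [-3.14, -0.0, -1.647]
wrist_force: [-0.9, -0.6, 0.5]
opening: 0.0548
time: 18.52
position: [0.5423, -0.1048, 0.0277]
eef_rot: [-3.141, -0.0, -1.647]
wrist_force: [-2.3, 0.2, 6.2]
opening: 0.0314
dp [-0.3926  0.0895 -0.1023] roll -0.094 dist 0.416
[np.float64(0.5423001367948822), np.float64(-0.10482047577127965), np.float64(0.027682444837346717), np.float64(-94.36662898394299)]
```

```bash
python3 -m inch '{"dp":[[0,0,-0.05],[-0.03,0,-0.1],[-0.08,0.015,-0.1],[-0.13,0.03,-0.1],[-0.18,0.04,-0.1],[-0.23,0.05,-0.1],[-0.28,0.065,-0.1],[-0.33,0.075,-0.1],[-0.3926,0.0895,-0.1],[-0.3926,0.0895,-0.1],[-0.3926,0.0895,-0.04],[-0.3926,0.0895,-0.04],[-0.3926,0.0895,-0.04],[-0.3926,0.0895,-0.04]],"roll":[0,0,-0.05,-0.094,-0.094,-0.094,-0.094,-0.094,-0.094,-0.094,-0.094,-0.094,-0.094,-0.094]}'
python3 - <<'E'
from h import *
n=now();go(n,(.483,.2935,.0323,-89)); print(n)
from station import grab_frame
f=grab_frame("wrist");cv2.imwrite("pics/w8.png",f["image"])
c=cloud(f);hs=cv2.cvtColor(f["image"],cv2.COLOR_BGR2HSV)
M=(c[...,2]<.013)&(c[...,2]>.0075)&(c[...,0]>.44)&(c[...,0]<.6)&(c[...,1]>.22)&(c[...,1]<.36)
X=c[M];print(len(X),[np.percentile(X[:,i],[1,99]).round(4) for i in (0,1)])
E
```

```text
time: 20.27
position: [0.4839, 0.2936, 0.0692]
eef_rot: [-3.139, 0.001, -1.554]
wrist_force: [-0.2, -0.9, -0.7]
opening: 0.032
dp [0.0001 0.0009 0.0369] roll -0.0 dist 0.037
[np.float64(0.4838654790887909), np.float64(0.29358671734494896), np.float64(0.06922976972950581), np.float64(-89.01509262389268)]
2729 [array([0.4739, 0.5722]), array([0.2541, 0.334 ])]
```

View pics/w8.png

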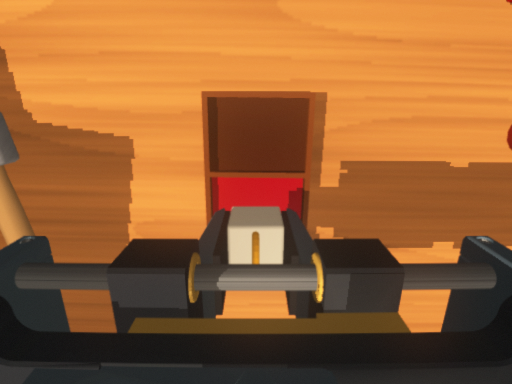

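The gold block is held at (256,238) over the red-lined pocket. The tray's lip edges seen from the wrist (far edge x 0.572, y 0.254 to 0.334) confirm the tray's centre. I'll lower it.

```bash
python3 -m inch '{"dp":[[0,0.0005,0.02],[0,0.0005,0.032],[0,0.0005,0.0367],[0,0.0005,0.0367],[0,0.0005,0.0367],[0,0.0005,0.0367]],"roll":[0,0,0,0,0,0]}'; python3 -m inch '{"dp":[[0,0,0],[0,0,0],[0,0,0],[0,0,-0.03],[0,0,-0.08],[0,0,-0.08],[0,0,-0.08]],"roll":[0,0,0,0,0,0,0]}' 0.6
python3 - <<'E'
from h import *
n=now();go(n,(.5472,.085,.11,-89)); print(n)
E
```

```text
time: 21.08
position: [0.4825, 0.2936, 0.031]
eef_rot: [-3.141, 0.0, -1.553]
wrist_force: [-0.4, -0.4, 5.6]
opening: 0.0322
time: 21.95
position: [0.482, 0.2934, 0.1104]
eef_rot: [3.141, -0.0, -1.553]
wrist_force: [-1.2, -0.3, -0.4]
opening: 0.0547
dp [ 0.2096 -0.0615  0.0004] roll 0.0 dist 0.218
[np.float64(0.4820009708724283), np.float64(0.2934321120561979), np.float64(0.11040610795279909), np.float64(-88.97745053891411)]
```

```bash
python3 -m inch '{"dp":[[0.05,-0.015,0],[0.1,-0.03,0],[0.15,-0.045,0],[0.2,-0.058,0],[0.2096,-0.0615,0],[0.2096,-0.0615,0],[0.2096,-0.0615,0],[0.2096,-0.0615,0]],"roll":[0,0,0,0,0,0,0,0]}'
python3 - <<'E'
from h import *
from station import grab_frame
f=grab_frame("wrist");cv2.imwrite("pics/w9.png",f["image"]);c=cloud(f)
M=(np.hypot(c[...,0]-.547,c[...,1]-.085)<.03)&(c[...,2]>.03)&(c[...,2]<.037)
M=c[M];print(M[:,2].mean(),cv2.minEnclosingCircle(M[:,:2].astype(np.float32)))
n=now();print(n);go(n,(.547,.085,.027,-89))
E
```

```text
time: 22.95
position: [0.547, 0.0862, 0.1105]
eef_rot: [3.141, 0.0, -1.551]
wrist_force: [0.5, -0.3, -0.3]
opening: 0.0549
0.03415330721077772 ((0.5467104315757751, 0.0851665511727333), 0.016126662492752075)
[np.float64(0.5471398372988783), np.float64(0.08604621067744037), np.float64(0.1105455306791322), np.float64(-88.90106871405784)]
dp [0.001  0.0002 0.0835] roll 0.002 dist 0.084
```

View pics/w9.png

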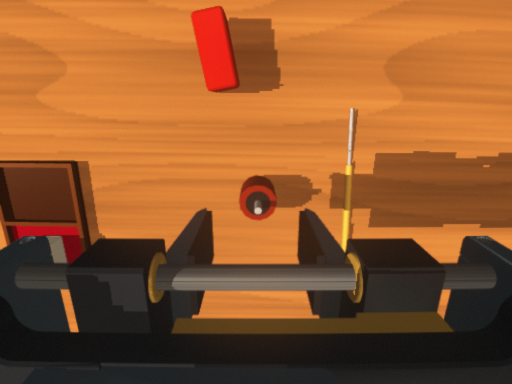

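The drum is at (258,198) between the jaws, and the red bar at (215,48) is clear of them.

```bash
python3 -m inch '{"dp":[[0.001,0,0.045],[0.001,0,0.075],[0.001,0,0.0835],[0.001,0,0.0835],[0.001,0,0.0835]],"roll":[0,0,0,0,0]}'; python3 -m inch '{"dp":[[0,0,0],[0,0,0],[0,0,0],[0,0,0],[0,0,0]],"roll":[0,0,0,0,0]}' 0
python3 - <<'E'
from h import *
n=now();go(n,(.5415,.2943,.13,-89)); print(n)
E
```

```text
time: 23.62
position: [0.5482, 0.0842, 0.0283]
eef_rot: [-3.14, 0.0, -1.553]
wrist_force: [0.1, 1.0, -0.2]
opening: 0.0549
time: 24.25
position: [0.5477, 0.084, 0.0275]
eef_rot: [-3.141, -0.0, -1.553]
wrist_force: [-0.4, -0.4, 6.5]
opening: 0.0313
dp [-0.2104  0.0024 -0.1025] roll 0.0 dist 0.234
[np.float64(0.5476642216903008), np.float64(0.08401993681097482), np.float64(0.027461749803848683), np.float64(-88.9807816505046)]
```

```bash
python3 -m inch '{"dp":[[0,0,-0.05],[-0.03,0,-0.1],[-0.08,0.001,-0.1],[-0.13,0.002,-0.1],[-0.18,0.0024,-0.1],[-0.2104,0.0024,-0.1],[-0.2104,0.0024,-0.1],[-0.2104,0.0024,-0.04],[-0.2104,0.0024,-0.04],[-0.2104,0.0024,-0.04],[-0.2104,0.0024,-0.04]],"roll":[0,0,0,0,0,0,0,0,0,0,0]}'
python3 - <<'E'
from h import *
n=now();go(n,(.5415,.2943,.0323,-89)); print(n)
from station import grab_frame
f=grab_frame("wrist");cv2.imwrite("pics/w10.png",f["image"])
E
```

```text
time: 25.62
position: [0.5424, 0.2945, 0.0691]
eef_rot: [-3.139, 0.001, -1.553]
wrist_force: [0.3, 0.1, -1.4]
opening: 0.0318
dp [0.0001 0.0009 0.0368] roll -0.0 dist 0.037
[np.float64(0.5424178356484404), np.float64(0.29445514374521353), np.float64(0.06913022933001199), np.float64(-89.00595583988829)]
```

View pics/w10.png

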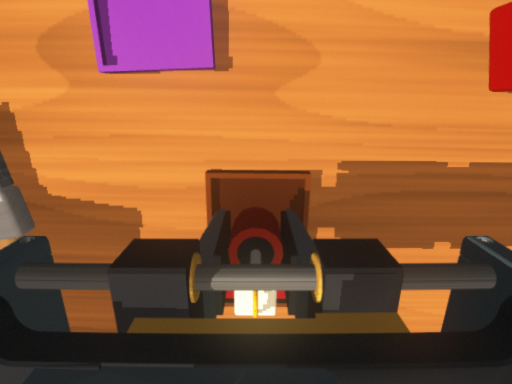

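The drum is held at (256,240) over the bare pocket, with the gold block behind it at (255,302). I'll lower it, release, then back away for a clear view.

```bash
python3 -m inch '{"dp":[[0,0.0005,0.02],[0,0.0005,0.032],[0,0.0005,0.0367],[0,0.0005,0.0367],[0,0.0005,0.0367],[0,0.0005,0.0367]],"roll":[0,0,0,0,0,0]}'; python3 -m inch '{"dp":[[0,0,0],[0,0,0],[0,0,0],[0,0,-0.03],[0,0,-0.09],[0,0,-0.15],[0.1,-0.02,-0.15],[0.2,-0.02,-0.15],[0.29,0,-0.15],[0.29,0,-0.15],[0.29,0.06,-0.15],[0.29,0.12,-0.15],[0.29,0.17,-0.15],[0.29,0.17,-0.15]],"roll":[0,0,0,0,0,0,0,0,0,0,0,0,0,0]}' 0.6
python3 - <<'E'
from h import *
from station import grab_frame,read_state
cs=[]
for k in("top","scene"):
    f=grab_frame(k);cv2.imwrite(f"pics/{k}F.png",f["image"]);c=cloud(f)
    T=dict(wal=((.512,.294),.017),blue=((.5297,-.287),-.168))
    for n,t,px in [("gold","wal",-.029),("drum","wal",.029),("silver","blue",-.072),("felt","blue",-.014),("green","blue",.058)]:
        o,y=T[t];P=c.reshape(-1,3).copy();d=P[:,:2]-o
        P[:,0]=d[:,0]*np.cos(y)+d[:,1]*np.sin(y);P[:,1]=-d[:,0]*np.sin(y)+d[:,1]*np.cos(y)
        m=(abs(P[:,0]-px)<.036)&(abs(P[:,1])<.036)&(P[:,2]>.034)&(P[:,2]<.043);Q=P[m]
        if len(Q)<5: print(k,n,"hidden",len(Q));continue
        r=cv2.minAreaRect(Q[:,:2].astype(np.float32));print(k,n,len(Q),"z",np.median(Q[:,2]).round(4),"off",np.round([r[0][0]-px,r[0][1]],4),np.round(r[1],3))
    m=(np.hypot(c[...,0]-.665,c[...,1]-.12)<.05)&(c[...,2]>.031)&(c[...,2]<.04);print(k,"red",cv2.minAreaRect(c[m][:,:2].astype(np.float32)))
print(read_state()["time"],now())
E
```

```text
time: 26.42
position: [0.5411, 0.2944, 0.0309]
eef_rot: [-3.141, 0.0, -1.553]
wrist_force: [-0.2, -1.2, 5.8]
opening: 0.0315
time: 28.18
position: [0.3713, 0.0017, 0.1802]
eef_rot: [3.138, 0.001, -1.554]
wrist_force: [1.8, -0.4, 0.0]
opening: 0.0548
top gold 167 z 0.0386 off [-0.001   0.0015] [0.03  0.032]
top drum 116 z 0.0388 off [-0.0003  0.0008] [0.03  0.029]
top silver 145 z 0.0381 off [-0.0017  0.0015] [0.03 0.03]
top felt 119 z 0.0376 off [-0.0006  0.002 ] [0.029 0.031]
top green 203 z 0.0382 off [0.0032 0.0014] [0.055 0.025]
top red ((0.665291965007782, 0.12070091813802719), (0.05745774134993553, 0.02336098998785019), 11.768294334411621)
scene gold 114 z 0.0399 off [-0.0025  0.0013] [0.035 0.034]
scene drum 97 z 0.0403 off [-0.002   0.0001] [0.031 0.03 ]
scene silver 179 z 0.039 off [-0.0027  0.0012] [0.035 0.032]
scene felt 154 z 0.0387 off [0.0006 0.0014] [0.03  0.028]
scene green 340 z 0.0388 off [0.0026 0.0001] [0.057 0.024]
scene red ((0.663544774055481, 0.11926797032356262), (0.055240362882614136, 0.024950683116912842), 12.010248184204102)
28.275 [np.float64(0.3763852945158127), np.float64(0.0012613356438425632), np.float64(0.18082080085062757), np.float64(-89.00169998535222)]
```

```bash
python3 -c "
import cv2,numpy as np
a=cv2.imread('pics/topF.png');b=cv2.imread('pics/sceneF.png')
cv2.imwrite('pics/F.png',np.hstack([cv2.resize(a,(400,300)),cv2.resize(b,(400,300))]))
cv2.imwrite('pics/F2.png',np.hstack([cv2.resize(b[135:195,300:390],(400,267),interpolation=2),cv2.resize(b[215:325,75:240],(400,267),interpolation=2)]))"
```

```text
(no output)
```

View pics/F.png

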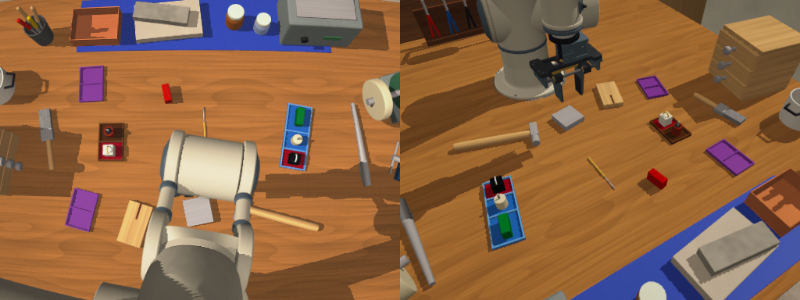

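View pics/F2.png

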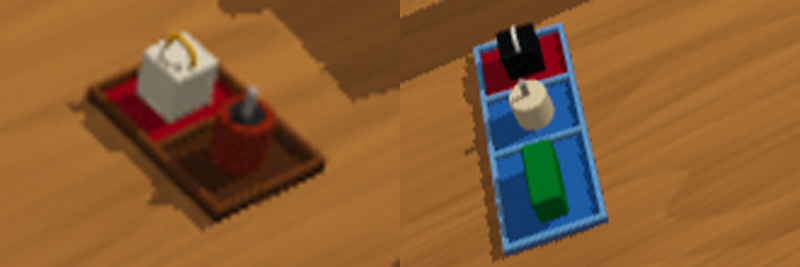

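All five things stand upright in their own pockets, the red bar is where it was, and the gripper is clear. I'll let the arm settle, then hand in.

```bash
python3 -m inch '{"dp":[[0,0,0],[0,0,0],[0,0,0],[0,0,0]],"roll":[0,0,0,0]}'; python3 -c "
from station import env
print(env.sign_off())"
```

```text
time: 28.78
position: [0.3762, 0.0014, 0.1803]
eef_rot: [3.141, 0.0, -1.553]
wrist_force: [-0.3, 0.1, -1.3]
opening: 0.0547
the job is handed in; nothing more can be done
None
```

Both kits are made up and the job was handed in at about 29 s of the 106 s allowed. In order, I placed the green bar, felt wheel, silver ring, gold ring and sanding drum, each in its own pocket.

- **Position:** in the last top and scene views, every piece was within about 3 mm of its pocket centre. The largest offset was the green bar, 3.2 mm along its pocket.
- **Height:** the tops stood at 38 to 40 mm, which fits 34 mm pieces on a 4 mm floor.
- **Upright:** I judged this by eye in the pictures and saw no tilt; I did not measure the angles.
- **Red bar:** it did not move by more than about 1.5 mm, which is within the measuring error.
- **Gripper:** it was open and clear at hand-in, at a height of 0.18 m.

No check failed. The two fixed cameras disagreed by 1 to 2 mm in position and height, which is about their stated calibration.

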